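# Put the rinsed grate back in the drip tray

### The arm

A 7-joint arm with a two-finger parallel gripper is mounted at the origin on the work surface. World frame = base frame: x ahead of the robot, y to its left, z up, the work surface at z = 0. Lengths are in mm, angles in rad, forces in N, time in s.
With the tool pointing down it reaches from about 400 to 875 mm from the base axis. Payload 4.4 kg.
Tool frame: the origin (TCP) lies midway between the tips of the shut fingers; the grasp point (between the pads) lies 19 mm behind it; z points along the fingers, y is the line along which they close (so a half turn about z gives the same grasp; the last joint's range is limited). The gripper opens to 85 mm and grips with 20 to 120 N. Pads are 22 mm wide; open, the fingers measure 114 mm over their backs; the gripper's body (76 mm by 85 mm) begins 54 mm behind the grasp point. The pads swing forward as they close: fully open they stand 13 mm farther back than shut.
Start: joints at [-1.374, 0.628, 0.038, 1.517, -0.027, 0.996, -0.02], TCP at [168.836, 627.704, 231.313] pointing down, gripper open.
Joint ranges: [-3.06, 3.06], [-0.37, 2.12], [-1.25, 1.32], [0.18, 2.47], [-1.1, 4.24], [0.23, 1.98], [-2.94, 2.94]. Speed limits (rad/s): [2.57, 2.57, 3.14, 3.14, 3.14, 3.14, 3.14].

### API

Orientations are given as [roll, pitch, yaw] about the fixed x, y, z axes, in that order (R = Rz(yaw) Ry(pitch) Rx(roll)).
In Python, from cell import monitor, cams, ctrl gives the robot as it stands.
- The arm moves only by the tool drive_tool, never from a script. Its argument "motion" is a list of rows, each an object with "fingers": the opening, from 0 (shut) to 1 (fully open); "linear": the shift along the tool's x, y, z in m, a list of three; "twist": the turn about the tool's z in rad. In form: [{"fingers": fingers, "linear": [x, y, z], "twist": twist}, ...]. A call has 1 to 5 rows; each row shifts and turns the commanded pose from where the row before left it, along the tool's axes as they then stand; what a row does not reach is not made up. A row lasts 1/12 s, in which the tool goes at most 41.7 mm and 7.16 degrees, less where a joint would pass 70% of its speed; a pose out of reach is approached as far as the arm can. A call with a gripper value outside its range is refused whole. The fingers move at their own pace and stop on an object; the grip force is fixed at half the most. Time passes only in rows, so rows that do not move let the fingers close. It gives the time, the measured TCP pose, the force, the opening and the grip force at its end, in the units of the state.
- monitor.read_state(): the state, without advancing time (a new reading comes with each control period).
- cams.get_image(name): name is "scene" or "top" or "wrist"; returns a dict with "color" (480x640x3 uint8, blue, green, red), "K" (3x3 intrinsics, pixels), "R" (3x3) and "t" (3): a world point X has camera coordinates R X + t. Camera axes: x right, y down, z forward; pixel columns grow to the right and rows downward; lengths in mm; the calibration is good to about 2 mm. The wrist camera is an equidistant fisheye: a pixel r from the principal point sees the ray r / f radians off the axis. A picture is of the moment at which its call begins. There is no depth.
- ctrl.finish_job(): hands the job in; it is judged then, once.
The state is a dict: "clock": time; "qpos": joint angles; "qd": joint speeds; "tau": joint torques, N m; "eef_pos": TCP position; "tool_rot": TCP orientation; "force": force on the tool from outside, world axes, zero at the start; "torque": the same for the moment, N m; "width": finger opening in mm; "gripper_force": force on a finger pad.
Only numpy, scipy, OpenCV 4.12 (cv2) and the standard library are available. Lean on these libraries where they do the work, as an engineer would, in place of code of your own. Each camera call takes 0.05 s, during which the arm holds its last target. There are 200 camera calls.

### The job

The thin steel grate of the white drip tray has been rinsed and lies flat on the wet stone by the sink: hold it down lightly with a fingertip and edge it out flat over the sink rim until enough overhangs to pinch it by its two long sides. Then lift it off and lay it gently in the drip tray, still in the grip as it goes down, with the pinched end at the cut-away end of the tray, until it lies flush on its ledge all round, and let go. Press it only lightly on the stone, do not scrape the stone with the fingers, do not let the grate fall into the sink, and leave everything else where it stands.

Things in the scene. Friction and masses are not known exactly. Their poses are not given: they have to be found in the camera images.
- worktop: fixed black polished stone worktop, top at z = 0, wet (steel slides on it with friction about 0.35), with a steel sink: the opening x = -300 to 0, y = -220 to 300 mm, 190 deep. Origin: middle of the straight sink rim farther from the robot, on the top face; x points away from the sink, y along the rim. A 330 mm tall tap stands by the sink's left corner next to the robot.
- grate: loose flat stainless drip grate, 160 mm (its x) by 60 (its y) by 3 mm, 0.12 to 0.21 kg, its gaps too narrow for a finger. Origin: centre of its underside. It starts flat on the worktop, long side roughly square to the sink rim, near end (-x) 20 to 70 mm back from the rim. A press of 5 to 10 N by a fingertip is plenty to drag it along; 20 N is too hard on the stone.
- grate_near (a point): middle of the underside edge of the grate's near end (grate x = -80 mm), the end that goes out over the sink
- grate_far (a point): middle of the underside edge of the grate's far end (grate x = +80 mm)
- drip_tray: fixed white drip tray, 184 (its x) by 84 by 21.5 mm high, left or right of the grate. Origin: centre of its underside. Its top opening, 165 by 65 mm, takes the grate with 2.5 mm play all round; a ledge inside, 18 mm above the origin, carries it, its top then flush with the rim to 1 mm.
- tray_notch (a point): middle of the tray's cut-away end, 18 mm above its underside, at tray x = -60 mm: here, from x = -82 to -37 mm, both long walls and ledges are cut away down to the 5 mm floor, so that the two fingers holding the grate find room; the end wall at x = -83 mm stands
- soap_dish: fixed blue ceramic soap dish with a bar of soap, 130 by 90 by 34 mm, origin under its centre; it stands on the side where the drip tray is not
- peg_bin: fixed grey clothes-peg bin, 100 mm (its x) by 140 mm (its y) by 50 mm high with pegs standing to 60 mm, origin under its centre, 5 to 15 mm behind the grate's far end: no room for a finger between
- pump_green: loose green pump bottle, 68 mm across, 205 mm tall with its pump; origin under its centre
- pump_amber: loose amber pump bottle, 72 mm across, 190 mm tall with its pump; origin under its centre
- softener: loose white softener bottle, 76 mm across, 190 mm tall; origin under its centre
- powder_jar: loose glass powder jar with a wooden lid, 84 mm across, 110 mm tall; origin under its centre
- scrub_brush: loose wooden scrubbing brush lying bristles down, 130 by 50 by 42 mm; origin under its middle
- dosing_cup: loose small blue dosing cup, 60 mm across, 50 mm tall; origin under its centre
Not all that is in view belongs to the job. Of the things that look like the grate, the smaller one is meant.

How it is judged (in metres and radians):
On the way, in this order (a step that is already met when the one before it is completed fails the run):
1. the grate's near end sticks out over the sink by 22 mm or more, the grate lying flat on the stone (x of grate_near in the frame of worktop below -0.022 m and angle between grate's own z axis and vertical below 0.03 rad and height (world z) of grate between -0.003 and 0.003 m), for 0.2 s.
2. the grate is held in the fingers, lifted 30 mm clear of the stone at both ends (height (world z) of each of grate_near, grate_far above 0.03 m and contact force between the fingers and grate above 1 N), for 0.2 s.
3. the grate is brought down to the drip tray still in the grip, its middle within 15 mm of its seat sideways and 10 mm in height (horizontal distance between grate and drip_tray below 0.015 m and z of grate in the frame of drip_tray below 0.028 m and contact force between the fingers and grate above 1 N), for 0.1 s.
At the end, for the whole second after the job is handed in: The grate lies at rest in the drip tray's opening, let go: its middle within 6 mm of the tray's, both ends down on the ledge to 1.7 mm, level to 0.03 rad and square to 0.08 rad, the pinched (near) end at the cut-away end; every other object stands within 25 mm of where it was (horizontal distance between grate and drip_tray below 0.006 m and z of each of grate_near, grate_far in the frame of drip_tray below 0.0197 m and angle between the x axis of grate and the x axis of drip_tray, either way round below 0.08 rad and angle between grate's own z axis and vertical below 0.03 rad and x of grate_near in the frame of drip_tray below 0 m and contact force between the fingers and grate below 0.1 N and linear speed of grate below 0.01 m/s); the robot touches nothing.
It fails at once if the grate is pressed on the stone with more than 20 N (contact force between grate and worktop above 20 N).
It fails at once if the fingers bear on the stone worktop or sink with more than 3 N (contact force between the fingers and worktop above 3 N).
It fails at once if the grate falls into the sink (height (world z) of grate below -0.03 m).
It fails at once if the grate is forced on the drip tray with more than 25 N (contact force between grate and drip_tray above 25 N).
It fails at once if a bottle, the jar, the brush or the cup is moved by more than 25 mm (distance of any of pump_green, pump_amber, softener, powder_jar, scrub_brush, dosing_cup from where it was at the start of the episode above 0.025 m).
It also fails if it takes over 54 s, if anything falls off the work surface, if the arm or the gripper's body presses on something with over 40 N, if the wrist force passes 120 N, or if a joint passes its speed limit or range.

## Working session

There is one attempt and no reset: what is moved stays moved. The work goes in short steps, Python scripts to look and compute and a tool call to move; the robot and the scene stay as the last step left them, time stands still between calls to the robot, and variables do not carry over. Pictures are saved under pics/ and viewed, at most 10 in all, crops included, and the job is handed in when it is done.

Besides the shell and the picture viewer there is one more tool, called after "Emit:" as a command line: name --argument value ..., lists and objects as JSON in quotes. drive_tool: Moves the arm, as the interface text tells. Its arguments: {"type":"object","properties":{"motion":{"type":"array"}},"required":["motion"]}

```bash
ls; mkdir -p pics
cat > h.py <<'E'
import numpy as np, cv2
from cell import monitor, cams, ctrl
def snap(name,fn):
    d=cams.get_image(name); cv2.imwrite('pics/'+fn,d['color'])
    np.savez('pics/'+fn[:-4]+'.npz',K=d['K'],R=d['R'],t=d['t'],color=d['color']); return d
def ray(fn,uv):
    d=np.load('pics/'+fn+'.npz');K,R,t=d['K'],d['R'],d['t']
    x=(uv[0]-K[0,2])/K[0,0]; y=(uv[1]-K[1,2])/K[1,1]
    if fn.startswith('wrist'):
        r=np.hypot(x,y); v=np.array([np.sin(r)*x/r,np.sin(r)*y/r,np.cos(r)])
    else: v=np.array([x,y,1.])
    v/=np.linalg.norm(v); return -R.T@t, R.T@v
def at_z(fn,uv,z):
    c,v=ray(fn,uv); return c+v*(z-c[2])/v[2]
def tri(a,b):
    A=np.zeros((3,3));B=np.zeros(3)
    for f,uv in (a,b):
        c,v=ray(f,uv);P=np.eye(3)-np.outer(v,v);A+=P;B+=P@c
    return np.linalg.solve(A,B)
E
python3 - <<'E'
from h import *
for n in ('scene','top','wrist'):
    d=snap(n,n+'0.png'); print(n,d['K'].round(1).tolist(),(-d['R'].T@d['t']).round(),d['R'].round(2).tolist())
print(monitor.read_state())
E
```

```text
pics
scene [[438.0, 0.0, 321.3], [0.0, 438.0, 244.5], [0.0, 0.0, 1.0]] [1215. -495. 1099.] [[0.65, 0.76, -0.0], [0.59, -0.51, -0.63], [-0.48, 0.41, -0.78]]
top [[476.8, 0.0, 322.6], [0.0, 476.8, 238.2], [0.0, 0.0, 1.0]] [ 505.   18. 1128.] [[-0.0, -1.0, -0.02], [-1.0, 0.0, -0.05], [0.05, 0.02, -1.0]]
wrist [[371.6, 0.0, 322.0], [0.0, 371.6, 236.1], [0.0, 0.0, 1.0]] [ 94. 646. 373.] [[0.26, 0.97, -0.0], [0.92, -0.25, 0.3], [0.29, -0.08, -0.95]]
{'clock': 0.15, 'qpos': array([-1.37384688,  0.6291168 ,  0.03843265,  1.51809281, -0.02698178,
        0.99630291, -0.02000558]), 'qd': array([ 0.00057464, -0.00118743, -0.00074291, -0.00361819, -0.00044112,
        0.00118089, -0.0007839 ]), 'tau': array([ 1.30834414e-03, -5.63800228e+01,  1.22740701e+00, -1.93649179e+01,
        1.10381030e-02,  7.38231582e-03,  2.14478632e-06]), 'eef_pos': array([168.675472  , 627.26753977, 230.625538  ]), 'tool_rot': array([-3.14019017e+00,  1.04414599e-05,  2.87886131e+00]), 'force': array([-0.36659779,  0.66169793,  0.63247772]), 'torque': array([ 0.02215334,  0.02606919, -0.02090736]), 'gripper_force': 0.0, 'width': 85.38430811399839}
```

View pics/top0.png

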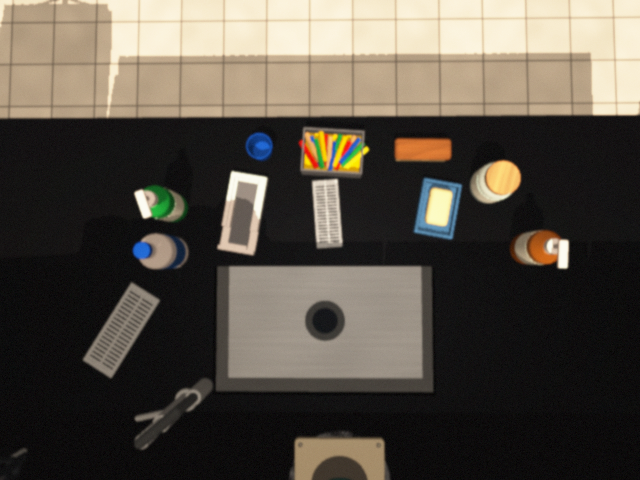

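View pics/scene0.png

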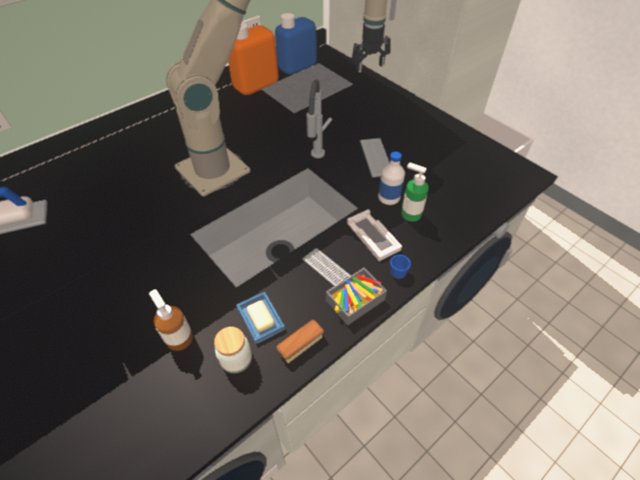

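Run:
```python
from h import *
a=cv2.imread('pics/top0.png')[165:285,205:385]; b=cv2.imread('pics/scene0.png')[200:310,290:440]
a=cv2.resize(a,None,fx=4.4,fy=4.4,interpolation=cv2.INTER_CUBIC)
cv2.imwrite('pics/topc.png',a); b=cv2.resize(b,None,fx=5,fy=5,interpolation=cv2.INTER_CUBIC);cv2.imwrite('pics/scenec.png',b)
```

```text
(no output)
```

View pics/topc.png

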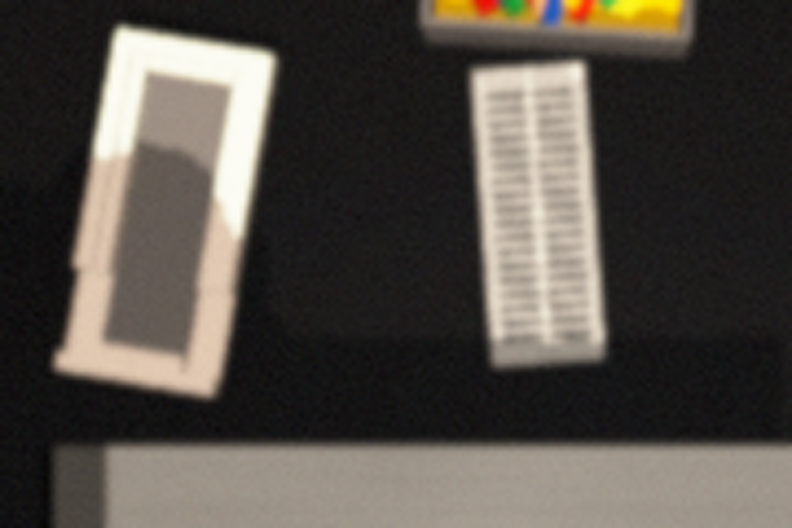

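View pics/scenec.png

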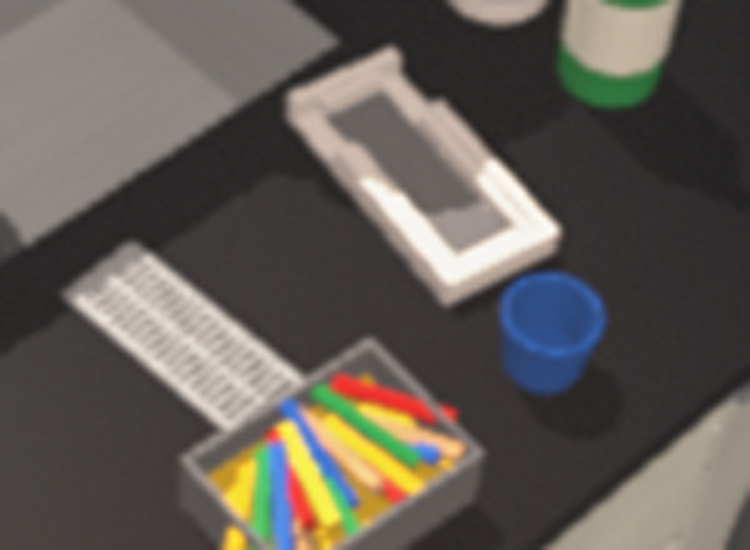

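Run:
```python
from h import *
T=lambda p:((p[0]+.5)/4.4-.5+205,(p[1]+.5)/4.4-.5+165)
S=lambda p:((p[0]+.5)/5-.5+290,(p[1]+.5)/5-.5+200)
G=[(470,70),(584,62),(606,358),(492,368)] # FL FR NR NL
P=[at_z('top0',T(g),3) for g in G]; print(np.round(P)[:,:2].tolist())
print('tri',tri(('top0',T(G[2])),('scene0',S((62,293)))).round(1),tri(('top0',T(G[3])),('scene0',S((132,242)))).round(1))
Q=[(117,25),(276,52),(216,397),(55,367)]
print('tray tri',[tri(('top0',T(a)),('scene0',S(b))).round(1).tolist() for a,b in zip(Q,[(558,236),(449,284),(290,97),(398,48)])])
for C,z,n in ((P,3,'grate'),([at_z('top0',T(g),21.5) for g in Q],21.5,'tray')):
    C=np.array(C);c=C.mean(0);x=(C[0]+C[1]-C[2]-C[3])/2;y=(C[0]+C[3]-C[1]-C[2])/2
    print(n,c.round(1),'L',np.linalg.norm(x).round(1),np.linalg.norm(y).round(1),'yaw',np.arctan2(x[1],x[0]).round(3),np.arctan2(-y[0],y[1]).round(3))
print('rim',[at_z('top0',T(p),0).round(1).tolist() for p in ((110,443),(540,443),(780,440))])
print('bin near', [at_z('top0',T(p),50).round(1).tolist() for p in ((425,35),(690,45))])
print('tap', [at_z('top0',p,z).round().tolist() for p,z in (((208,382),330),((145,440),330),((188,400),0))])
```

```text
[[699.0, 63.0], [703.0, 2.0], [543.0, -10.0], [537.0, 52.0]]
tri [544.1  -7.7   2.9] [539.   53.6  -1.1]
tray tri [[721.8, 253.2, 16.8], [706.6, 168.0, 23.9], [524.3, 200.9, 18.4], [540.0, 286.2, 19.5]]
grate [620.4  26.8   3. ] L 161.0 61.6 yaw 0.073 0.077
tray [621.2 224.2  21.5] L 185.7 86.7 yaw -0.168 -0.178
rim [[497.3, 257.5, 0.0], [497.2, 25.9, 0.0], [498.8, -102.7, 0.0]]
bin near [[708.8, 85.0, 50.0], [703.1, -52.3, 50.0]]
tap [[306.0, 222.0, 330.0], [212.0, 325.0, 330.0], [183.0, 352.0, 0.0]]
```

Emit:
drive_tool --motion '[{"fingers": 0,"linear": [0,0,-0.03],"twist": -0.0676},{"fingers": 0,"linear": [0,0,-0.03],"twist": -0.0676},{"fingers": 0,"linear": [0,0,-0.03],"twist": -0.0676},{"fingers": 0,"linear": [0,0,-0.02],"twist": -0.0676},{"fingers": 0,"linear": [0,0,0],"twist": -0.0676}]'

```text
clock: 0.57
eef_pos: [169.4, 630.0, 346.5]
tool_rot: [3.133, 0.003, -3.063]
force: [-0.9, 0.3, 0.1]
width: 25.8
gripper_force: 0.0
```

```bash
cat >> h.py <<'E'
def go(x,y,z,yaw):
    s=monitor.read_state();p=s['eef_pos'];a=s['tool_rot'][2];d=np.array([x,y,z])-p
    t=-((yaw-a+np.pi)%(2*np.pi)-np.pi)
    print('clock',round(s['clock'],2),'p',p.round(1),'rot',s['tool_rot'].round(3),'F',s['force'].round(1),'w',round(s['width'],1),'g',round(float(s['gripper_force']),1))
    print('need tool mm',np.round([d[0]*np.cos(a)+d[1]*np.sin(a),d[0]*np.sin(a)-d[1]*np.cos(a),-d[2]],1),'twist',round(t,3))
E
python3 -c "
from h import *
go(610,25.8,320,np.pi+.075)"
```

```text
clock 0.57 p [169.4 630.  346.5] rot [ 3.133e+00  3.000e-03 -3.063e+00] F [-0.9  0.3  0.1] w 25.8 g 0.0
need tool mm [-392.  -636.7   26.5] twist 0.003
```

Emit:
drive_tool --motion '[{"fingers": 0,"linear": [-0.019,-0.031,0],"twist": 0},{"fingers": 0,"linear": [-0.019,-0.031,0],"twist": 0},{"fingers": 0,"linear": [-0.019,-0.031,0],"twist": 0},{"fingers": 0,"linear": [-0.019,-0.031,0],"twist": 0},{"fingers": 0,"linear": [-0.019,-0.031,0],"twist": 0}]'

```text
clock: 0.98
eef_pos: [275.9, 478.5, 341.0]
tool_rot: [-3.141, -0.0, -3.066]
force: [0.8, -0.5, -0.4]
width: -0.1
gripper_force: 0.0
```

Emit:
drive_tool --motion '[{"fingers": 0,"linear": [-0.019,-0.031,0],"twist": 0},{"fingers": 0,"linear": [-0.019,-0.031,0],"twist": 0},{"fingers": 0,"linear": [-0.019,-0.031,0],"twist": 0},{"fingers": 0,"linear": [-0.019,-0.031,0],"twist": 0},{"fingers": 0,"linear": [-0.019,-0.031,0],"twist": 0}]'

```text
clock: 1.4
eef_pos: [382.2, 331.1, 341.3]
tool_rot: [-3.142, -0.0, -3.066]
force: [1.1, 1.0, -0.7]
width: 0.1
gripper_force: 0.0
```

Emit:
drive_tool --motion '[{"fingers": 0,"linear": [-0.019,-0.031,0],"twist": 0},{"fingers": 0,"linear": [-0.019,-0.031,0],"twist": 0},{"fingers": 0,"linear": [-0.019,-0.031,0],"twist": 0},{"fingers": 0,"linear": [-0.019,-0.031,0],"twist": 0},{"fingers": 0,"linear": [-0.019,-0.031,0],"twist": 0}]'

```text
clock: 1.82
eef_pos: [488.5, 183.8, 341.2]
tool_rot: [3.142, -0.0, -3.066]
force: [-0.4, 0.3, 0.0]
width: 0.0
gripper_force: 0.0
```

```bash
python3 -c "
from h import *
go(610,25.8,100,np.pi+.075)"
```

```text
clock 1.82 p [488.5 183.8 341.2] rot [ 3.142 -0.    -3.066] F [-0.4  0.3  0. ] w 0.0 g 0.0
need tool mm [-109.2 -166.6  241.2] twist 0.0
```

Emit:
drive_tool --motion '[{"fingers": 0,"linear": [-0.022,-0.033,0.01],"twist": 0},{"fingers": 0,"linear": [-0.022,-0.033,0.01],"twist": 0},{"fingers": 0,"linear": [-0.022,-0.033,0.01],"twist": 0},{"fingers": 0,"linear": [-0.022,-0.033,0.01],"twist": 0},{"fingers": 0,"linear": [-0.02,-0.033,0.01],"twist": 0}]'

```text
clock: 2.23
eef_pos: [609.0, 27.4, 290.5]
tool_rot: [3.141, -0.0, -3.066]
force: [1.2, 0.5, 0.2]
width: 0.2
gripper_force: 0.0
```

Emit:
drive_tool --motion '[{"fingers": 0,"linear": [0,0,0.03],"twist": 0},{"fingers": 0,"linear": [0,0,0.03],"twist": 0},{"fingers": 0,"linear": [0,0,0.03],"twist": 0},{"fingers": 0,"linear": [0,0,0.03],"twist": 0},{"fingers": 0,"linear": [0,0,0.02],"twist": 0}]'

```text
clock: 2.65
eef_pos: [606.3, 28.9, 148.1]
tool_rot: [3.141, -0.004, -3.067]
force: [0.6, -0.4, 0.7]
width: -0.0
gripper_force: 0.0
```

```bash
python3 -c "
from h import *
go(610,25.8,20,np.pi+.075); snap('wrist','wrist1.png')"
```

```text
clock 2.65 p [606.3  28.9 148.1] rot [ 3.141 -0.004 -3.067] F [ 0.6 -0.4  0.7] w -0.0 g 0.0
need tool mm [ -3.5  -3.3 128.1] twist -0.0
```

View pics/wrist1.png

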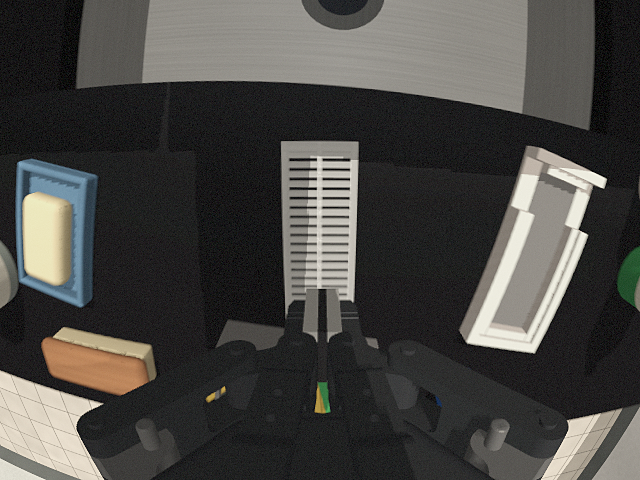

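Run:
```python
from h import *
f='wrist1'
for n,u,z in (('gNR',(281,141.5),3),('gNL',(358,141.5),3),('g left side lower',(286,300),3),('g right side low',(353,300),3),('trayNR',(527,146),21.5),('trayNL',(606,185),21.5),('trayFR',(460,332),21.5),('trayFL',(535,351),21.5),('rim',(200,83),0),('rim',(400,89),0)):
    print(n,at_z(f,u,z).round(1))
T=lambda p:((p[0]+.5)/4.4-.5+205,(p[1]+.5)/4.4-.5+165)
print(tri(('top0',T((606,358))),(f,(281,141.5))).round(1),tri(('top0',T((216,397))),(f,(527,146))).round(1),tri(('top0',T((276,52))),(f,(460,332))).round(1))
go(610,25.8,20,np.pi+.075)
```

```text
gNR [545.8  -8.9   3. ]
gNL [541.5  50.3   3. ]
g left side lower [680.1   1.5   3. ]
g right side low [675.7  59.6   3. ]
trayNR [526.5 185.5  21.5]
trayNL [545.9 282.5  21.5]
trayFR [694.3 157.7  21.5]
trayFL [718.4 250.1  21.5]
rim [500.9 -77.5   0. ]
rim [496.6  79.9   0. ]
[544.2  -9.1   4.6] [524.2 201.3  -4.7] [709.5 169.7  -3. ]
clock 2.7 p [604.1  28.8 145. ] rot [ 3.142 -0.01  -3.066] F [-1.2 -0.4 -2.9] w -0.0 g 0.0
need tool mm [ -5.6  -3.5 125. ] twist 0.0
```

Emit:
drive_tool --motion '[{"fingers": 0,"linear": [-0.008,-0.003,0.03],"twist": 0},{"fingers": 0,"linear": [0,0,0.03],"twist": 0},{"fingers": 0,"linear": [0,0,0.03],"twist": 0},{"fingers": 0,"linear": [0,0,0.02],"twist": 0},{"fingers": 0,"linear": [0,0,0.005],"twist": 0}]'

```text
clock: 3.12
eef_pos: [613.9, 26.6, 33.3]
tool_rot: [3.141, -0.006, -3.066]
force: [0.0, -0.3, -0.8]
width: 0.1
gripper_force: 0.0
```

Emit:
drive_tool --motion '[{"fingers": 0,"linear": [0,0,0],"twist": 0},{"fingers": 0,"linear": [0,0,0],"twist": 0},{"fingers": 0,"linear": [0,0,0],"twist": 0}]'

```text
clock: 3.37
eef_pos: [617.8, 26.7, 38.2]
tool_rot: [-3.142, 0.003, -3.066]
force: [0.1, -0.1, 0.8]
width: 0.1
gripper_force: 0.0
```

```bash
python3 -c "
from h import *
go(613,26,3,np.pi+.075)"
```

```text
clock 3.37 p [617.8  26.7  38.2] rot [-3.142e+00  3.000e-03 -3.066e+00] F [ 0.1 -0.1  0.8] w 0.1 g 0.0
need tool mm [ 4.8 -0.3 35.2] twist 0.0
```

Emit:
drive_tool --motion '[{"fingers": 0,"linear": [0.003,0,0.012],"twist": 0},{"fingers": 0,"linear": [0,0,0.01],"twist": 0},{"fingers": 0,"linear": [0,0,0.005],"twist": 0},{"fingers": 0,"linear": [0,0,0.002],"twist": 0},{"fingers": 0,"linear": [0,0,0],"twist": 0}]'

```text
clock: 3.78
eef_pos: [613.2, 26.4, 7.1]
tool_rot: [3.142, -0.0, -3.066]
force: [0.8, 1.3, -0.4]
width: -0.0
gripper_force: 0.0
```

Emit:
drive_tool --motion '[{"fingers": 0,"linear": [0,0,0],"twist": 0},{"fingers": 0,"linear": [0,0,0],"twist": 0}]'

```text
clock: 3.95
eef_pos: [613.7, 26.4, 7.7]
tool_rot: [-3.142, 0.001, -3.066]
force: [-0.9, 0.1, -0.0]
width: 0.3
gripper_force: 0.0
```

Emit:
drive_tool --motion '[{"fingers": 0,"linear": [0,0,0.0015],"twist": 0},{"fingers": 0,"linear": [0,0,0.0015],"twist": 0},{"fingers": 0,"linear": [0,0,0.001],"twist": 0},{"fingers": 0,"linear": [0,0,0],"twist": 0}]'

```text
clock: 4.28
eef_pos: [613.3, 26.4, 3.2]
tool_rot: [3.142, -0.0, -3.066]
force: [-0.5, -0.0, 0.5]
width: -0.6
gripper_force: 0.0
```

Emit:
drive_tool --motion '[{"fingers": 0,"linear": [0,0,0.0005],"twist": 0},{"fingers": 0,"linear": [0,0,0],"twist": 0}]'

```text
clock: 4.45
eef_pos: [613.3, 26.4, 3.2]
tool_rot: [3.142, 0.0, -3.066]
force: [-1.1, 0.1, 4.5]
width: 0.2
gripper_force: 1.9
```

Emit:
drive_tool --motion '[{"fingers": 0,"linear": [0,0,0.0003],"twist": 0},{"fingers": 0,"linear": [0,0,0],"twist": 0}]'

```text
clock: 4.62
eef_pos: [613.3, 26.4, 3.1]
tool_rot: [3.141, 0.0, -3.066]
force: [-1.1, 0.1, 6.4]
width: 0.2
gripper_force: 3.2
```

Emit:
drive_tool --motion '[{"fingers": 0,"linear": [0.001,0,0],"twist": 0},{"fingers": 0,"linear": [0.002,0,0],"twist": 0},{"fingers": 0,"linear": [0.002,0,0],"twist": 0},{"fingers": 0,"linear": [0.002,0,0],"twist": 0}]'

```text
clock: 4.95
eef_pos: [607.6, 25.9, 3.1]
tool_rot: [-3.141, 0.003, -3.066]
force: [2.2, -0.7, 6.0]
width: 0.3
gripper_force: 2.7
```

Emit:
drive_tool --motion '[{"fingers": 0,"linear": [0.003,0,0],"twist": 0},{"fingers": 0,"linear": [0.003,0,0],"twist": 0},{"fingers": 0,"linear": [0.003,0,0],"twist": 0},{"fingers": 0,"linear": [0.003,0,0],"twist": 0},{"fingers": 0,"linear": [0.003,0,0],"twist": 0}]'

```text
clock: 5.37
eef_pos: [592.5, 24.8, 3.1]
tool_rot: [-3.142, 0.003, -3.066]
force: [1.9, 0.2, 5.0]
width: -0.3
gripper_force: 2.7
```

```bash
python3 -c "
from h import *
d=snap('wrist','wrist2.png'); go(520,19,3,np.pi+.075)
g=cv2.cvtColor(d['color'],6)
print(g[120:220:4,318].tolist()); print([at_z('wrist2',(u,160),3).round(1).tolist() for u in (284,358)])
r=g[165:260,260:380].astype(int)
for v in (170,190,210): print(v,np.where(g[v,250:390]>110)[0][[0,-1]]+250)
c=np.where(g[100:300,300]>110)[0];print(c[:3]+100)
"
```

```text
clock 5.42 p [591.8  24.7   3.1] rot [-3.142e+00  2.000e-03 -3.066e+00] F [1.2 0.4 5. ] w 0.3 g 2.7
need tool mm [72.  -0.3  0.1] twist 0.0
[51, 51, 47, 55, 48, 45, 200, 200, 203, 204, 205, 200, 203, 204, 6, 18, 202, 204, 204, 6, 94, 200, 203, 205, 19]
[[530.9, 4.0, 3.0], [528.8, 32.3, 3.0]]
170 [250 389]
190 [250 389]
210 [250 389]
[142 143 144]
```

```bash
python3 -c "
from h import *
g=cv2.cvtColor(cv2.imread('pics/wrist2.png'),6)
for c in (290,318,345): v=130+np.argmax(g[130:160,c]>128); print(c,v,at_z('wrist2',(c,v-.5),3).round(1))
"
```

```text
290 142 [523.7   5.8   3. ]
318 142 [523.   16.5   3. ]
345 142 [522.1  26.7   3. ]
```

Emit:
drive_tool --motion '[{"fingers": 0,"linear": [0.003,0,0],"twist": 0},{"fingers": 0,"linear": [0.004,0,0],"twist": 0},{"fingers": 0,"linear": [0.004,0,0],"twist": 0},{"fingers": 0,"linear": [0.004,0,0],"twist": 0},{"fingers": 0,"linear": [0.004,0,0],"twist": 0}]'

```text
clock: 5.83
eef_pos: [573.6, 23.3, 3.1]
tool_rot: [-3.141, 0.003, -3.066]
force: [2.5, 0.9, 5.9]
width: 0.1
gripper_force: 2.8
```

Emit:
drive_tool --motion '[{"fingers": 0,"linear": [0.004,0,0],"twist": 0},{"fingers": 0,"linear": [0.004,0,0],"twist": 0},{"fingers": 0,"linear": [0.004,0,0],"twist": 0},{"fingers": 0,"linear": [0.004,0,0],"twist": 0},{"fingers": 0,"linear": [0.003,0,0],"twist": 0}]'

```text
clock: 6.25
eef_pos: [554.5, 21.9, 3.1]
tool_rot: [-3.141, 0.003, -3.066]
force: [2.8, 0.1, 5.1]
width: 0.1
gripper_force: 2.9
```

Emit:
drive_tool --motion '[{"fingers": 0,"linear": [0.004,0,0],"twist": 0},{"fingers": 0,"linear": [0.004,0,0],"twist": 0},{"fingers": 0,"linear": [0.004,0,0],"twist": 0},{"fingers": 0,"linear": [0.004,0,0],"twist": 0},{"fingers": 0,"linear": [0.003,0,0],"twist": 0}]'

```text
clock: 6.67
eef_pos: [535.6, 20.4, 3.1]
tool_rot: [-3.141, 0.003, -3.066]
force: [2.1, 0.3, 5.4]
width: 0.2
gripper_force: 3.0
```

Emit:
drive_tool --motion '[{"fingers": 0,"linear": [0.004,0,0],"twist": 0},{"fingers": 0,"linear": [0.004,0,0],"twist": 0},{"fingers": 0,"linear": [0.004,0,0],"twist": 0},{"fingers": 0,"linear": [0.003,0,0],"twist": 0},{"fingers": 0,"linear": [0,0,0],"twist": 0}]'

```text
clock: 7.08
eef_pos: [520.0, 19.3, 3.1]
tool_rot: [-3.142, 0.002, -3.067]
force: [1.7, 0.9, 7.9]
width: -0.2
gripper_force: 3.9
```

Emit:
drive_tool --motion '[{"fingers": 0,"linear": [0,0,0],"twist": 0},{"fingers": 0,"linear": [0,0,0],"twist": 0},{"fingers": 0,"linear": [0,0,0],"twist": 0}]'

```text
clock: 7.33
eef_pos: [520.1, 19.3, 3.1]
tool_rot: [-3.142, 0.001, -3.066]
force: [0.8, -1.1, 7.8]
width: 0.0
gripper_force: 4.1
```

Emit:
drive_tool --motion '[{"fingers": 0,"linear": [0,0,-0.005],"twist": 0},{"fingers": 0,"linear": [0,0,-0.02],"twist": 0},{"fingers": 0.5,"linear": [0,0,-0.03],"twist": 0},{"fingers": 1,"linear": [0,0,-0.02],"twist": 0},{"fingers": 1,"linear": [0,0,0],"twist": 0}]'

```text
clock: 7.75
eef_pos: [520.8, 19.3, 80.6]
tool_rot: [-3.142, 0.004, -3.067]
force: [0.7, -0.2, 0.4]
width: 36.0
gripper_force: 0.0
```

```bash
python3 -c "
from h import *
d=snap('wrist','wrist3.png'); go(460,16,60,np.pi+.075); snap('top','top3.png')"
```

```text
clock 7.8 p [520.   19.3  79.1] rot [ 3.142e+00  2.000e-03 -3.066e+00] F [-0.8 -0.8  0.4] w 43.1 g 0.0
need tool mm [60.1  1.2 19.1] twist 0.0
```

View pics/wrist3.png

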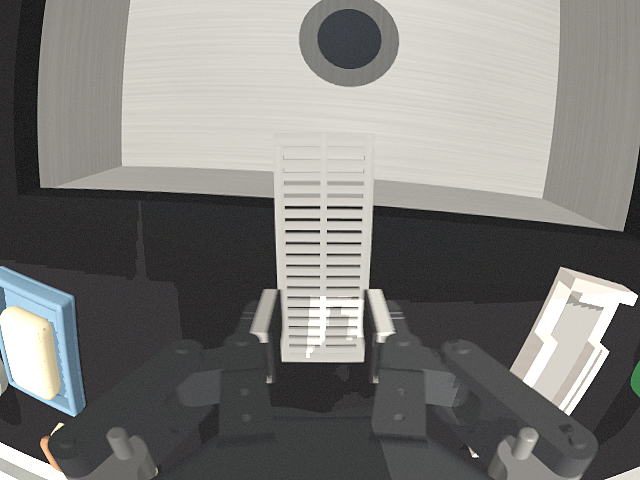

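Run:
```python
from h import *
f='wrist3'
C=np.array([at_z(f,u,3) for u in ((364,362),(281,362),(274,133),(374,133.5))]);print(C.round(1).tolist())
c=C.mean(0);x=(C[0]+C[1]-C[2]-C[3])/2;y=(C[0]+C[3]-C[1]-C[2])/2
print(c.round(1),np.linalg.norm(x),np.linalg.norm(y),np.arctan2(x[1],x[0]),np.arctan2(-y[0],y[1]))
print('rim',at_z(f,(268,196),0).round(1),at_z(f,(380,206),0).round(1))
```

```text
[[608.2, 55.2, 3.0], [612.7, -5.5, 3.0], [452.4, -15.7, 3.0], [448.2, 43.0, 3.0]]
[530.4  19.2   3. ] 160.5488074191664 59.820381707015244 0.06962048361000527 0.07255871857776158
rim [491.3 -17.8   0. ] [492.5  51.7   0. ]
```

Emit:
drive_tool --motion '[{"fingers": 1,"linear": [0.02,0,0],"twist": 0.002},{"fingers": 1,"linear": [0.02,0.001,0],"twist": 0.002},{"fingers": 1,"linear": [0.012,0,0],"twist": 0},{"fingers": 1,"linear": [0,0,0.015],"twist": 0},{"fingers": 1,"linear": [0,0,0.015],"twist": 0}]'

```text
clock: 8.27
eef_pos: [465.8, 16.5, 46.6]
tool_rot: [3.141, -0.002, -3.07]
force: [0.5, -0.2, 0.4]
width: 85.4
gripper_force: 0.0
```

Emit:
drive_tool --motion '[{"fingers": 1,"linear": [0,0,0],"twist": 0},{"fingers": 1,"linear": [0,0,0],"twist": 0},{"fingers": 1,"linear": [0,0,0],"twist": 0}]'

```text
clock: 8.52
eef_pos: [467.1, 16.4, 47.2]
tool_rot: [-3.142, -0.001, -3.07]
force: [-0.4, -0.4, -0.1]
width: 85.7
gripper_force: 0.0
```

```bash
python3 -c "
from h import *
go(468.5,14.8,-17,np.pi+.071)"
```

```text
clock 8.52 p [467.1  16.4  47.2] rot [-3.142e+00 -1.000e-03 -3.070e+00] F [-0.4 -0.4 -0.1] w 85.7 g 0.0
need tool mm [-1.3 -1.7 64.2] twist 0.0
```

Emit:
drive_tool --motion '[{"fingers": 1,"linear": [-0.001,-0.0015,0.015],"twist": 0},{"fingers": 1,"linear": [0,0,0.015],"twist": 0},{"fingers": 1,"linear": [0,0,0.015],"twist": 0},{"fingers": 1,"linear": [0,0,0.013],"twist": 0},{"fingers": 1,"linear": [0,0,0.006],"twist": 0}]'

```text
clock: 8.93
eef_pos: [467.6, 16.7, -4.3]
tool_rot: [3.137, -0.005, -3.071]
force: [0.1, -0.1, 0.4]
width: 85.7
gripper_force: 0.0
```

Emit:
drive_tool --motion '[{"fingers": 1,"linear": [0,0,0],"twist": 0},{"fingers": 1,"linear": [0,0,0],"twist": 0},{"fingers": 1,"linear": [0,0,0],"twist": 0}]'

```text
clock: 9.18
eef_pos: [467.7, 16.6, -3.5]
tool_rot: [3.137, -0.005, -3.07]
force: [-0.7, 0.3, -0.5]
width: 85.8
gripper_force: 0.0
```

```bash
python3 -c "
from h import *
go(468.5,14.8,-17,np.pi+.071); snap('wrist','wrist4.png')"
```

```text
clock 9.18 p [467.7  16.6  -3.5] rot [ 3.137 -0.005 -3.07 ] F [-0.7  0.3 -0.5] w 85.8 g 0.0
need tool mm [-0.6 -1.9 13.5] twist 0.0
```

View pics/wrist4.png

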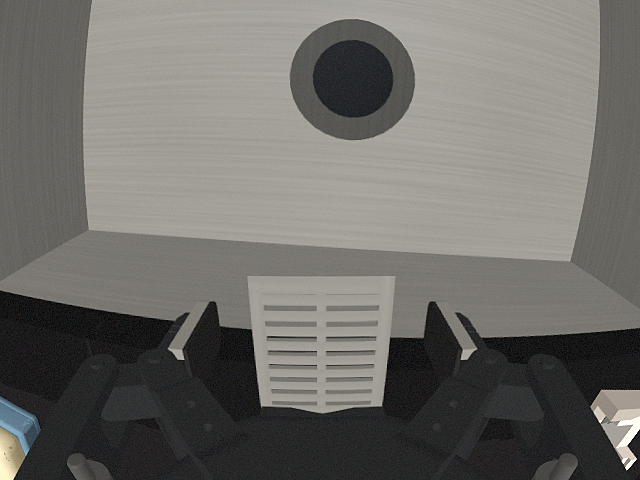

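```bash
python3 -c "
from h import *
s=monitor.read_state();print(s['qpos'].round(3),s['tau'].round(1),s['tool_rot'],s['eef_pos'])"
```

```text
[-0.239  0.824  0.22   2.167 -0.786  0.235  2.327] [ -0.2 -48.8   3.9  -3.6   0.    0.   -0. ] [ 3.13686044 -0.00468644 -3.07060925] [467.76776587  16.58870061  -3.37496254]
```

Emit:
drive_tool --motion '[{"fingers": 1,"linear": [0,0,0.003],"twist": 0},{"fingers": 1,"linear": [0,0,0.003],"twist": 0},{"fingers": 1,"linear": [0,0,0],"twist": 0}]'

```text
clock: 9.48
eef_pos: [467.5, 16.6, -9.7]
tool_rot: [3.137, -0.005, -3.071]
force: [0.0, -0.4, -0.2]
width: 85.5
gripper_force: 0.0
```

```bash
cat >> h.py <<'E'
def q(): s=monitor.read_state();print(s['qpos'].round(3),s['tool_rot'].round(4),s['eef_pos'].round(1))
E
python3 -c "
from h import *
q()"
```

```text
[-0.249  0.84   0.235  2.168 -0.87   0.235  2.408] [ 3.1368 -0.0053 -3.0711] [467.5  16.6  -9.7]
```

Emit:
drive_tool --motion '[{"fingers": 1,"linear": [-0.001,-0.001,0.003],"twist": 0},{"fingers": 1,"linear": [0,-0.001,0.003],"twist": 0},{"fingers": 1,"linear": [0,0,0.0015],"twist": 0},{"fingers": 1,"linear": [0,0,0],"twist": 0}]'

```text
clock: 9.82
eef_pos: [468.4, 14.6, -17.4]
tool_rot: [3.137, -0.006, -3.071]
force: [0.2, -0.0, 0.6]
width: 85.1
gripper_force: 0.0
```

```bash
python3 -c "
from h import *
q();go(468.5,14.8,-17,np.pi+.071)"
```

```text
[-0.252  0.858  0.247  2.165 -0.948  0.235  2.488] [ 3.137  -0.0057 -3.071 ] [468.4  14.6 -17.4]
clock 9.82 p [468.4  14.6 -17.4] rot [ 3.137 -0.006 -3.071] F [ 0.2 -0.   0.6] w 85.1 g 0.0
need tool mm [-0.1  0.2 -0.4] twist -0.0
```

Now close.

Emit:
drive_tool --motion '[{"fingers": 0.8,"linear": [0,0,0],"twist": 0},{"fingers": 0.72,"linear": [0,0,0],"twist": 0},{"fingers": 0.6,"linear": [0,0,0],"twist": 0},{"fingers": 0.5,"linear": [0,0,0],"twist": 0},{"fingers": 0.3,"linear": [0,0,0],"twist": 0}]'

```text
clock: 10.23
eef_pos: [468.5, 14.7, -17.2]
tool_rot: [3.137, -0.005, -3.071]
force: [-1.4, 0.1, 4.8]
width: 57.5
gripper_force: 62.8
```

Emit:
drive_tool --motion '[{"fingers": 0,"linear": [0,0,0],"twist": 0},{"fingers": 0,"linear": [0,0,0],"twist": 0},{"fingers": 0,"linear": [0,0,0],"twist": 0},{"fingers": 0,"linear": [0,0,0],"twist": 0}]'

```text
clock: 10.57
eef_pos: [468.4, 14.7, -17.4]
tool_rot: [3.137, -0.006, -3.071]
force: [-0.4, 0.7, 5.7]
width: 57.5
gripper_force: 62.9
```

```bash
python3 -c "
from h import *
snap('wrist','wrist5.png');q()"
```

```text
[-0.253  0.858  0.247  2.165 -0.949  0.235  2.489] [ 3.1371 -0.0055 -3.0707] [468.5  14.7 -17.4]
```

View pics/wrist5.png

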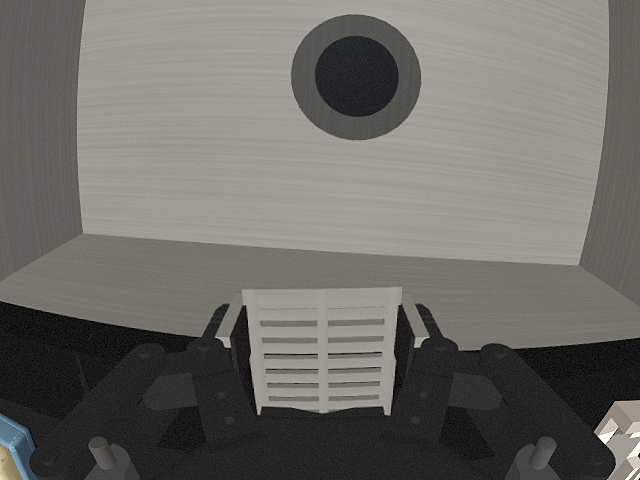

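Emit:
drive_tool --motion '[{"fingers": 0,"linear": [0,0,-0.003],"twist": 0},{"fingers": 0,"linear": [0,0,-0.006],"twist": 0},{"fingers": 0,"linear": [0,0,-0.01],"twist": 0},{"fingers": 0,"linear": [0,0,-0.015],"twist": 0},{"fingers": 0,"linear": [0,0,-0.015],"twist": 0}]'

```text
clock: 11.03
eef_pos: [468.0, 14.3, 31.9]
tool_rot: [3.137, -0.008, -3.071]
force: [1.4, -0.0, -1.2]
width: 57.7
gripper_force: 64.3
```

Emit:
drive_tool --motion '[{"fingers": 0,"linear": [0,0,-0.02],"twist": 0},{"fingers": 0,"linear": [0,0,-0.02],"twist": 0},{"fingers": 0,"linear": [0,0,-0.02],"twist": 0},{"fingers": 0,"linear": [0,0,-0.015],"twist": 0},{"fingers": 0,"linear": [0,0,-0.005],"twist": 0}]'

```text
clock: 11.45
eef_pos: [469.8, 14.1, 113.4]
tool_rot: [3.138, -0.003, -3.071]
force: [0.6, -1.2, -1.6]
width: 57.6
gripper_force: 64.3
```

Run:
```python
from h import *
q();go(621,224,100,np.pi-.17)
snap('wrist','wrist6.png');snap('scene','scene6.png');snap('top','top6.png')
a=cv2.imread('pics/scene6.png')[150:300,260:460]; b=cv2.imread('pics/top6.png')[165:285,205:385]
w=cv2.imread('pics/wrist6.png')
a=cv2.resize(a,(400,300),interpolation=2);b=cv2.resize(b,(400,300),interpolation=2);w=cv2.resize(w[240:,:],(800,300))
cv2.imwrite('pics/c6.png',np.vstack([np.hstack([a,b]),w]))
```

```text
[-0.49   0.655  0.607  2.126 -0.704  0.573  2.277] [ 3.1376 -0.0033 -3.0707] [469.8  14.1 113.4]
clock 11.45 p [469.8  14.1 113.4] rot [ 3.138e+00 -3.000e-03 -3.071e+00] F [ 0.6 -1.2 -1.6] w 57.6 g 64.3
need tool mm [-165.7  198.7   13.4] twist 0.241
```

View pics/c6.png

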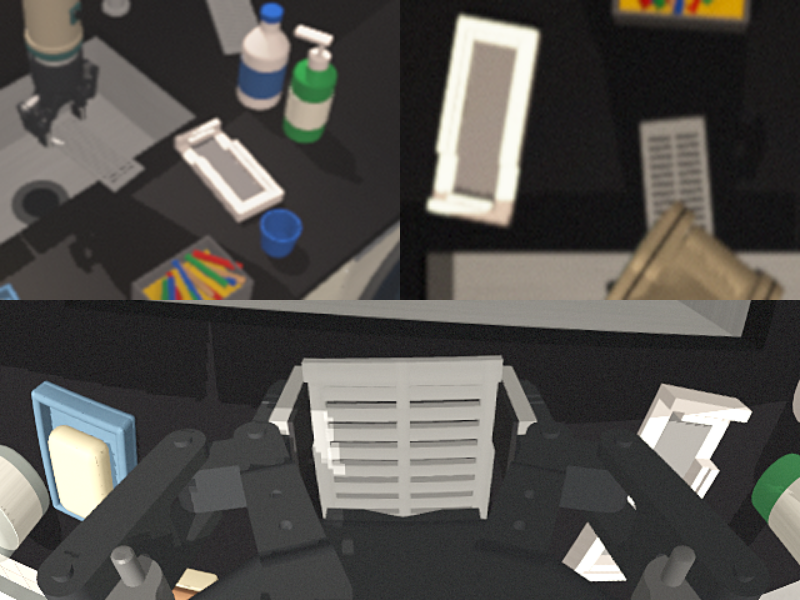

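Run:
```python
from h import *
f='wrist1'
def rep(n,C):
    C=np.array(C);c=C.mean(0);x=(C[0]+C[1]-C[2]-C[3])/2;y=(C[0]+C[3]-C[1]-C[2])/2
    print(n,C[:,:2].round(1).tolist(),c[:2].round(1),np.linalg.norm(x[:2]).round(1),np.linalg.norm(y[:2]).round(1),np.arctan2(x[1],x[0]).round(3),np.arctan2(-y[0],y[1]).round(3))
rep('w1',[at_z(f,(535,351),21.5),at_z(f,(460,332),0),at_z(f,(527,146),0),at_z(f,(606,185),21.5)])
for n in ('top0','top6'):
    im=cv2.imread(f'pics/{n}.png');g=cv2.cvtColor(im,6)
    m=np.zeros_like(g);m[165:262,212:275]=(g[165:262,212:275]>75)*255
    m=cv2.morphologyEx(m,cv2.MORPH_CLOSE,np.ones((9,9)))
    k,l,s,_=cv2.connectedComponentsWithStats(m);i=1+np.argmax(s[1:,4]);m=(l==i).astype(np.uint8)
    b=cv2.boxPoints(cv2.minAreaRect(cv2.findNonZero(m)));print(b.round(1).tolist())
    b=sorted(b.tolist(),key=lambda p:p[1]);F=sorted(b[:2]);N=sorted(b[2:])
    for z in (21.5,):
        rep(n,[at_z(n,p,z) for p in (F[0],F[1],N[1],N[0])])
a=cv2.imread('pics/wrist6.png')
# grate near edge in wrist6 per tcp frame
g=cv2.cvtColor(a,6)
for (u,v) in ((243,288),(403,286)): print(at_z('wrist6',(u,v),113.4+17.4+3).round(1))
for (u,v) in ((300,160),): pass
```

```text
w1 [[718.4, 250.1], [707.5, 168.6], [526.2, 198.6], [545.9, 282.5]] [624.5 225. ] 179.6 84.1 -0.175 -0.183
[[216.1999969482422, 249.10000610351562], [230.1999969482422, 169.1999969482422], [268.3999938964844, 175.89999389648438], [254.39999389648438, 255.8000030517578]]
top0 [[722.7, 253.7], [706.5, 163.6], [519.4, 195.3], [535.1, 284.8]] [621.  224.4] 189.9 91.2 -0.166 -0.176
[[216.10000610351562, 249.5], [229.39999389648438, 169.39999389648438], [268.3999938964844, 175.89999389648438], [255.0, 256.0]]
top6 [[722.3, 255.5], [706.7, 163.8], [519.0, 193.9], [534.2, 284.9]] [620.6 224.5] 190.2 92.6 -0.157 -0.167
[453.4 -17.9 133.8]
[448.6  40.9 133.8]
```

Emit:
drive_tool --motion '[{"fingers": 0,"linear": [-0.008,0.016,0],"twist": 0},{"fingers": 0,"linear": [-0.013,0.026,0],"twist": 0},{"fingers": 0,"linear": [-0.013,0.026,0],"twist": 0},{"fingers": 0,"linear": [-0.013,0.026,0],"twist": 0},{"fingers": 0,"linear": [-0.013,0.026,0],"twist": 0}]'

```text
clock: 12.02
eef_pos: [519.8, 139.2, 110.1]
tool_rot: [3.138, -0.009, -3.071]
force: [0.5, 0.0, -2.3]
width: 57.6
gripper_force: 64.3
```

Emit:
drive_tool --motion '[{"fingers": 0,"linear": [-0.013,0.026,0],"twist": 0},{"fingers": 0,"linear": [-0.013,0.026,0],"twist": 0},{"fingers": 0,"linear": [-0.013,0.026,0],"twist": 0},{"fingers": 0,"linear": [-0.008,0.017,0],"twist": 0},{"fingers": 0,"linear": [0,0,0],"twist": 0.04}]'

```text
clock: 12.43
eef_pos: [560.6, 242.1, 109.4]
tool_rot: [3.135, -0.007, -3.104]
force: [0.3, 0.2, -1.8]
width: 58.2
gripper_force: 64.4
```

Emit:
drive_tool --motion '[{"fingers": 0,"linear": [0,0,0.01],"twist": 0.06},{"fingers": 0,"linear": [0,0,0.01],"twist": 0.06},{"fingers": 0,"linear": [0,0,0.01],"twist": 0.06},{"fingers": 0,"linear": [0,0,0],"twist": 0.02},{"fingers": 0,"linear": [0,0,0],"twist": 0}]'

```text
clock: 12.85
eef_pos: [559.3, 235.8, 80.0]
tool_rot: [3.141, -0.01, 2.972]
force: [-0.7, -0.5, -1.1]
width: 57.5
gripper_force: 64.4
```

Emit:
drive_tool --motion '[{"fingers": 0,"linear": [0,0,0],"twist": 0},{"fingers": 0,"linear": [0,0,0],"twist": 0},{"fingers": 0,"linear": [0,0,0],"twist": 0}]'

```text
clock: 13.1
eef_pos: [560.8, 236.3, 82.2]
tool_rot: [3.138, -0.006, 2.973]
force: [-0.4, -0.0, -2.3]
width: 57.8
gripper_force: 64.4
```

Run:
```python
from h import *
q();go(561.7,236.3,45,np.pi-.172)
```

```text
[-0.85   0.883  0.709  1.768 -0.784  0.802  1.659] [ 3.1382 -0.0061  2.9729] [560.8 236.3  82.2]
clock 13.1 p [560.8 236.3  82.2] rot [ 3.138 -0.006  2.973] F [-0.4 -0.  -2.3] w 57.8 g 64.4
need tool mm [-0.8  0.2 37.2] twist 0.003
```

Emit:
drive_tool --motion '[{"fingers": 0,"linear": [-0.001,0,0.012],"twist": 0.003},{"fingers": 0,"linear": [0,0,0.015],"twist": 0},{"fingers": 0,"linear": [0,0,0.015],"twist": 0},{"fingers": 0,"linear": [0,0,0.01],"twist": 0},{"fingers": 0,"linear": [0,0,0.006],"twist": 0}]'

```text
clock: 13.52
eef_pos: [560.0, 236.1, 21.7]
tool_rot: [3.14, -0.009, 2.969]
force: [-0.2, 0.6, -1.4]
width: 57.4
gripper_force: 64.4
```

Emit:
drive_tool --motion '[{"fingers": 0,"linear": [0,0,0],"twist": 0},{"fingers": 0,"linear": [0,0,0],"twist": 0},{"fingers": 0,"linear": [0,0,0],"twist": 0}]'

```text
clock: 13.77
eef_pos: [561.7, 236.2, 24.2]
tool_rot: [3.139, -0.006, 2.969]
force: [0.1, -0.9, -1.1]
width: 57.3
gripper_force: 64.4
```

Run:
```python
from h import *
q();go(561.7,236.3,0.6,np.pi-.172)
snap('wrist','wrist7.png');snap('scene','scene7.png');snap('top','top7.png')
a=cv2.imread('pics/scene7.png')[190:280,320:420]; b=cv2.imread('pics/top7.png')[160:260,205:305]
w=cv2.imread('pics/wrist7.png')[240:440,160:480]
a=cv2.resize(a,(400,300),interpolation=2);b=cv2.resize(b,(400,300),interpolation=2);w=cv2.resize(w,(480,300));
w=np.hstack([w,np.zeros((300,320,3),np.uint8)])
cv2.imwrite('pics/c7.png',np.vstack([np.hstack([a,b]),w]))
```

```text
[-0.812  0.958  0.638  1.783 -0.858  0.708  1.713] [ 3.1386 -0.0056  2.9693] [561.7 236.2  24.2]
clock 13.77 p [561.7 236.2  24.2] rot [ 3.139 -0.006  2.969] F [ 0.1 -0.9 -1.1] w 57.3 g 64.4
need tool mm [ 0.   0.1 23.6] twist -0.0
```

View pics/c7.png

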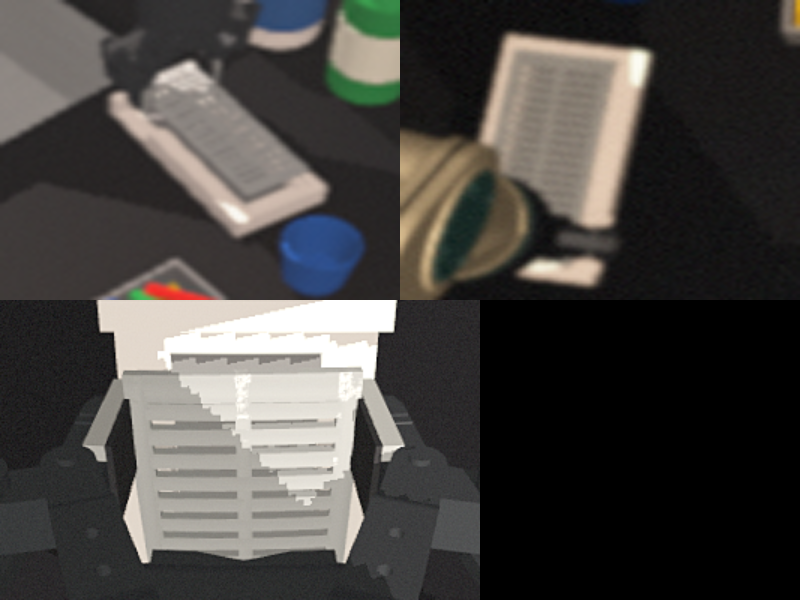

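Run:
```python
from h import *
g=cv2.cvtColor(cv2.imread('pics/wrist7.png'),6).astype(int)
def ed(row,lo,hi,z,s=1):
    d=np.abs(np.diff(row[lo:hi]));i=np.where(d>40)[0]+lo;return i
for v in (215,225,235,245,255,259):
    i=ed(g[v],180,470,0); print(v,i.tolist())
    if len(i)>1:
        A,B=at_z('wrist7',(i[0]+.5,v),21.5),at_z('wrist7',(i[-1]+.5,v),21.5);print(A.round(1),B.round(1),np.linalg.norm(A-B).round(1))
for v in (288,290): print(v,g[v,232:252].tolist(),g[v,392:412].tolist())
for c in (230,260,300,340,380,415): print(c,g[190:310:3,c].tolist())
```

```text
215 []
225 []
235 [227, 228, 419, 420, 421]
[523.6 201.2  21.5] [537.7 281.4  21.5] 81.5
245 [224, 225, 423]
[527.7 198.7  21.5] [542.3 281.9  21.5] 84.4
255 [224, 225, 226, 422, 423]
[532.1 197.6  21.5] [546.8 281.5  21.5] 85.2
259 [225, 226, 422]
[533.9 197.5  21.5] [548.6 280.9  21.5] 84.7
288 [25, 35, 33, 23, 20, 45, 155, 234, 223, 222, 113, 127, 126, 128, 130, 133, 127, 133, 128, 131] [254, 255, 255, 228, 229, 231, 232, 231, 229, 227, 255, 255, 255, 255, 255, 255, 255, 227, 64, 26]
290 [24, 40, 18, 12, 27, 9, 130, 239, 224, 169, 162, 166, 163, 165, 164, 162, 161, 163, 164, 161] [255, 254, 241, 228, 222, 224, 224, 222, 222, 224, 255, 255, 255, 255, 255, 255, 255, 223, 69, 30]
230 [33, 31, 38, 38, 34, 26, 31, 35, 26, 24, 34, 27, 29, 18, 90, 179, 171, 220, 218, 217, 219, 217, 217, 225, 7, 26, 35, 25, 34, 40, 33, 25, 30, 33, 31, 30, 30, 30, 114, 145]
260 [28, 28, 31, 29, 32, 28, 26, 26, 38, 33, 26, 21, 146, 172, 174, 176, 172, 220, 218, 218, 217, 217, 218, 218, 217, 218, 217, 217, 215, 218, 218, 218, 210, 127, 168, 165, 172, 173, 173, 168]
300 [35, 35, 24, 25, 36, 30, 22, 30, 38, 29, 35, 30, 153, 174, 174, 172, 169, 219, 220, 218, 218, 218, 240, 255, 219, 255, 255, 255, 255, 120, 136, 179, 178, 187, 223, 223, 224, 225, 227, 224]
340 [23, 31, 29, 29, 30, 28, 31, 32, 29, 35, 33, 33, 152, 172, 174, 173, 172, 220, 219, 232, 255, 255, 255, 255, 216, 231, 255, 255, 255, 119, 136, 181, 179, 200, 223, 221, 224, 227, 227, 226]
380 [37, 23, 29, 30, 31, 26, 27, 30, 27, 39, 28, 35, 143, 176, 174, 174, 169, 255, 255, 255, 255, 255, 255, 255, 211, 211, 253, 255, 255, 255, 255, 255, 180, 225, 221, 223, 224, 227, 226, 212]
415 [30, 31, 33, 35, 35, 31, 32, 38, 42, 31, 28, 29, 22, 98, 177, 205, 222, 255, 255, 255, 255, 255, 255, 255, 14, 43, 38, 39, 44, 41, 42, 39, 41, 39, 40, 38, 39, 28, 85, 202]
```

Run:
```python
from h import *
f='wrist7'
A,B=at_z(f,(225.5,239.5),21.5),at_z(f,(422.5,239.5),21.5);M=(A+B)/2;print(A,B,M+92*np.array([np.cos(.172),-np.sin(.172),0]))
s=monitor.read_state();p=s['eef_pos']
for z in (41,44.6,47):
    a,b=at_z(f,(241.7,287.5),z),at_z(f,(401.7,287),z);m=(a+b)/2
    u=np.array([np.cos(.172),-np.sin(.172),0]);n=np.array([np.sin(.172),np.cos(.172),0]);d=m-p
    print(z,a.round(1),b.round(1),np.linalg.norm(a-b).round(1),'rel tcp along,across',(d@u).round(1),(d@n).round(1),'yaw',np.arctan2((b-a)[0],(b-a)[1]).round(3))
g=cv2.cvtColor(cv2.imread('pics/wrist7.png'),6).astype(int)
print([ (c,g[278:296,c].tolist()) for c in (250,270,390)])
```

```text
[525.39317355 199.79211202  21.5       ] [539.75418815 281.67274516  21.5       ] [623.21616853 224.98633613  21.5       ]
41 [539.8 207.5  41. ] [550.2 267.5  41. ] 60.9 rel tcp along,across -16.6 -1.9 yaw 0.17
44.6 [538.3 208.6  44.6] [548.3 266.9  44.6] 59.1 rel tcp along,across -18.3 -1.9 yaw 0.17
47 [537.3 209.4  47. ] [547.1 266.5  47. ] 58.0 rel tcp along,across -19.4 -1.9 yaw 0.17
[(250, [217, 218, 216, 217, 218, 217, 217, 221, 222, 118, 128, 125, 164, 173, 172, 173, 167, 167]), (270, [255, 255, 255, 234, 237, 236, 236, 221, 185, 139, 128, 130, 159, 170, 167, 169, 169, 168]), (390, [255, 255, 255, 255, 255, 255, 255, 168, 179, 175, 245, 223, 241, 250, 254, 255, 253, 228])]
```

Emit:
drive_tool --motion '[{"fingers": 0,"linear": [-0.001,0.001,0.005],"twist": 0},{"fingers": 0,"linear": [0,0,0.005],"twist": 0},{"fingers": 0,"linear": [0,0,0.004],"twist": 0},{"fingers": 0,"linear": [0,0,0.002],"twist": 0},{"fingers": 0,"linear": [0,0,0],"twist": 0}]'

```text
clock: 14.33
eef_pos: [561.6, 237.0, 6.9]
tool_rot: [3.139, -0.008, 2.969]
force: [0.5, -0.0, -1.5]
width: 57.7
gripper_force: 64.4
```

Emit:
drive_tool --motion '[{"fingers": 0,"linear": [0,0,0],"twist": 0},{"fingers": 0,"linear": [0,0,0],"twist": 0},{"fingers": 0,"linear": [0,0,0],"twist": 0}]'

```text
clock: 14.58
eef_pos: [562.4, 237.2, 7.9]
tool_rot: [3.139, -0.006, 2.969]
force: [0.1, -1.5, -1.2]
width: 57.7
gripper_force: 64.4
```

Run:
```python
from h import *
go(562.8,237,0.6,np.pi-.172)
snap('wrist','wrist8.png')
g=cv2.cvtColor(cv2.imread('pics/wrist8.png'),6).astype(int)
for v in (240,245,250,255): print(v,(np.where(np.abs(np.diff(g[v,180:470]))>40)[0]+180).tolist())
for c in (240,260,330,390): print(c,g[225:300,c].tolist())
```

```text
clock 14.58 p [562.4 237.2   7.9] rot [ 3.139 -0.006  2.969] F [ 0.1 -1.5 -1.2] w 57.7 g 64.4
need tool mm [-0.5 -0.1  7.3] twist -0.0
240 [220, 422, 423]
245 [216, 426, 427]
250 [212, 394, 430, 431]
255 [211, 212, 431, 432]
240 [43, 40, 23, 35, 22, 32, 28, 28, 29, 41, 147, 184, 177, 172, 175, 172, 172, 173, 174, 173, 175, 174, 174, 173, 172, 172, 171, 212, 218, 219, 219, 216, 217, 217, 217, 217, 216, 218, 216, 218, 218, 218, 215, 218, 217, 219, 219, 216, 217, 218, 217, 216, 217, 217, 218, 218, 218, 216, 217, 216, 218, 219, 218, 221, 220, 220, 227, 183, 140, 134, 136, 134, 140, 137, 141]
260 [29, 33, 27, 29, 34, 29, 28, 37, 23, 46, 148, 181, 175, 170, 177, 172, 176, 173, 170, 172, 172, 174, 174, 173, 173, 172, 168, 210, 218, 220, 217, 217, 218, 216, 218, 216, 218, 218, 217, 218, 215, 217, 217, 217, 220, 217, 216, 216, 215, 219, 218, 218, 216, 218, 216, 215, 215, 213, 212, 213, 215, 209, 174, 177, 171, 219, 229, 198, 162, 168, 167, 169, 170, 168, 172]
330 [28, 24, 26, 40, 30, 34, 24, 42, 21, 46, 153, 179, 173, 172, 175, 174, 173, 174, 174, 173, 173, 174, 173, 174, 176, 171, 167, 205, 218, 219, 218, 219, 219, 218, 217, 216, 216, 212, 255, 255, 255, 255, 255, 255, 255, 255, 255, 255, 255, 255, 254, 253, 255, 255, 255, 255, 255, 255, 255, 255, 255, 220, 169, 175, 197, 230, 222, 222, 220, 221, 222, 222, 223, 223, 224]
390 [38, 26, 14, 22, 37, 34, 33, 30, 31, 48, 150, 181, 175, 172, 174, 172, 174, 173, 173, 173, 174, 174, 173, 172, 173, 175, 227, 255, 255, 255, 255, 255, 255, 255, 255, 255, 255, 255, 255, 255, 255, 255, 255, 255, 255, 255, 255, 255, 255, 255, 249, 215, 217, 218, 217, 216, 218, 216, 217, 208, 175, 179, 175, 219, 229, 225, 231, 229, 226, 240, 244, 235, 241, 247, 224]
```

Run:
```python
from h import *
f='wrist8';g=cv2.cvtColor(cv2.imread('pics/wrist8.png'),6).astype(int)
u=np.array([np.cos(.172),-np.sin(.172),0]);n=np.array([np.sin(.172),np.cos(.172),0])
A,B=at_z(f,(211.8,252),21.5),at_z(f,(431.2,251.5),21.5);M=(A+B)/2;print(np.linalg.norm(A-B),np.arctan2((B-A)[0],(B-A)[1]),'tray',M+92*u)
p=monitor.read_state()['eef_pos']
a,b=at_z(f,(241.7,291.5),28.3),at_z(f,(401.7,290),28.3);m=(a+b)/2;print(np.linalg.norm(a-b),(m-p)@u,(m-p)@n,'grate',m+80*u,np.arctan2((b-a)[0],(b-a)[1]))
d=M+92*u-m-80*u;print('along',d@u,'across',d@n)
for v in (292,296,300): print(g[v,225:255].tolist(),g[v,392:420].tolist())
```

```text
83.65038944750721 0.17110509475769112 tray [623.341457   224.86142272  21.5       ]
59.39222927460944 -16.91687524419834 -1.6629091111618237 grate [624.21231679 224.73751015  28.3       ] 0.16337106606323792
along -0.8792177844409026 across -0.02696624335562356
[35, 11, 113, 207, 224, 219, 216, 219, 216, 222, 212, 167, 173, 175, 177, 183, 172, 168, 167, 168, 166, 164, 167, 166, 165, 166, 169, 169, 166, 168] [228, 225, 240, 248, 250, 252, 246, 243, 238, 220, 228, 229, 227, 226, 224, 220, 249, 255, 255, 255, 255, 255, 255, 255, 254, 2, 36, 42]
[33, 23, 55, 191, 229, 219, 219, 220, 214, 161, 134, 136, 142, 138, 139, 134, 145, 169, 168, 168, 167, 168, 171, 168, 170, 170, 168, 169, 170, 170] [224, 244, 255, 254, 235, 226, 233, 242, 251, 237, 178, 183, 187, 184, 186, 186, 185, 183, 185, 255, 255, 255, 255, 255, 203, 14, 34, 36]
[28, 25, 7, 174, 234, 223, 217, 173, 132, 140, 133, 139, 140, 137, 140, 138, 132, 169, 173, 174, 176, 172, 173, 174, 171, 171, 173, 172, 172, 173] [228, 228, 245, 249, 254, 254, 249, 241, 222, 200, 182, 186, 183, 187, 185, 188, 186, 185, 185, 180, 200, 255, 255, 218, 65, 21, 33, 40]
```

Emit:
drive_tool --motion '[{"fingers": 0,"linear": [0,0,0.001],"twist": 0},{"fingers": 0,"linear": [0,0,0.001],"twist": 0},{"fingers": 0,"linear": [0,0,0.001],"twist": 0},{"fingers": 0,"linear": [0,0,0.001],"twist": 0},{"fingers": 0,"linear": [0,0,0],"twist": 0}]'

```text
clock: 15.05
eef_pos: [562.1, 237.2, 3.6]
tool_rot: [3.139, -0.007, 2.969]
force: [-0.5, 0.6, -1.5]
width: 57.8
gripper_force: 64.4
```

Emit:
drive_tool --motion '[{"fingers": 0,"linear": [0,0,0.001],"twist": 0},{"fingers": 0,"linear": [0,0,0.001],"twist": 0},{"fingers": 0,"linear": [0,0,0],"twist": 0}]'

```text
clock: 15.3
eef_pos: [562.2, 237.2, 1.7]
tool_rot: [3.139, -0.006, 2.969]
force: [0.0, 0.1, -0.6]
width: 57.9
gripper_force: 64.5
```

Emit:
drive_tool --motion '[{"fingers": 0,"linear": [0,0,0.0005],"twist": 0},{"fingers": 0,"linear": [0,0,0.0005],"twist": 0},{"fingers": 0,"linear": [0,0,0],"twist": 0}]'

```text
clock: 15.55
eef_pos: [562.3, 237.2, 1.5]
tool_rot: [3.138, -0.007, 2.969]
force: [-2.3, -0.5, 4.0]
width: 57.4
gripper_force: 64.9
```

Emit:
drive_tool --motion '[{"fingers": 0,"linear": [0,0,0.0005],"twist": 0},{"fingers": 0,"linear": [0,0,0],"twist": 0}]'

```text
clock: 15.72
eef_pos: [562.3, 237.2, 1.4]
tool_rot: [3.138, -0.007, 2.969]
force: [-2.1, -0.8, 7.5]
width: 57.6
gripper_force: 65.1
```

Emit:
drive_tool --motion '[{"fingers": 0.72,"linear": [0,0,0],"twist": 0},{"fingers": 0.76,"linear": [0,0,0],"twist": 0},{"fingers": 0.8,"linear": [0,0,0],"twist": 0},{"fingers": 0.85,"linear": [0,0,0],"twist": 0},{"fingers": 0.85,"linear": [0,0,0],"twist": 0}]'

```text
clock: 16.13
eef_pos: [562.1, 237.2, 0.1]
tool_rot: [3.139, -0.007, 2.969]
force: [0.3, 0.5, 0.1]
width: 72.7
gripper_force: 0.0
```

Emit:
drive_tool --motion '[{"fingers": 0.85,"linear": [0,0,-0.005],"twist": 0},{"fingers": 0.85,"linear": [0,0,-0.01],"twist": 0},{"fingers": 0.85,"linear": [0,0,-0.02],"twist": 0},{"fingers": 0.85,"linear": [0,0,-0.03],"twist": 0},{"fingers": 0.85,"linear": [0,0,-0.03],"twist": 0}]'

```text
clock: 16.55
eef_pos: [562.3, 236.4, 96.5]
tool_rot: [3.14, -0.008, 2.969]
force: [1.1, -0.1, -0.3]
width: 72.8
gripper_force: 0.0
```

Emit:
drive_tool --motion '[{"fingers": 0.85,"linear": [0,0,-0.03],"twist": 0},{"fingers": 0.85,"linear": [0,0,-0.02],"twist": 0},{"fingers": 0.85,"linear": [0,0,0],"twist": 0},{"fingers": 0.85,"linear": [0,0,0],"twist": 0},{"fingers": 0.85,"linear": [0,0,0],"twist": 0}]'

```text
clock: 16.97
eef_pos: [562.4, 236.8, 145.1]
tool_rot: [3.139, -0.008, 2.97]
force: [-0.1, 0.3, -0.5]
width: 72.8
gripper_force: 0.0
```

Run:
```python
from h import *
q();snap('wrist','wrist9.png');snap('scene','scene9.png')
g=cv2.cvtColor(cv2.imread('pics/wrist9.png'),6)
f='wrist9'
for z,pt in ((21.5,(0,0)),):
    d=np.load('pics/wrist9.npz');K,R,t=d['K'],d['R'],d['t']
def proj(X):
    c=R@X+t;r=np.hypot(c[0],c[1]);th=np.arctan2(r,c[2]);return np.array([K[0,0]*th*c[0]/r+K[0,2],K[1,1]*th*c[1]/r+K[1,2]])
# rectified top-down view of the tray plane (z=21.5), 4 px/mm, tray frame
C=np.array([623.3,225.5,21.5]);u=np.array([np.cos(.172),-np.sin(.172),0]);n=np.array([np.sin(.172),np.cos(.172),0])
xs=np.arange(-100,100,.25);ys=np.arange(-50,50,.25)
m=np.array([[proj(C+x*u+y*n) for x in xs] for y in ys],np.float32)
r=cv2.remap(cv2.imread('pics/wrist9.png'),m[...,0],m[...,1],1);cv2.imwrite('pics/rect9.png',r)
gr=cv2.cvtColor(r,6).astype(int)
def E(l,ax): d=np.diff(cv2.GaussianBlur(l.astype(np.float32).reshape(1,-1),(5,1),0).ravel());i=np.where(np.abs(d)>9)[0];return [(float(ax[k].round(1)),int(d[k])) for k in i]
for y in (-15,15): 
    l=gr[int((y+50)*4)-3:int((y+50)*4)+4].mean(0); print('along y',y,[int(v) for v in l[:120:2]])
for x in (-60,-20,0): 
    l=gr[:,int((x+100)*4)-3:int((x+100)*4)+4].mean(1);print('across x',x,[int(v) for v in l[16:100:2]],'|',[int(v) for v in l[300:384:2]])
```

```text
[-0.887  0.811  0.781  1.725 -0.707  0.917  1.593] [ 3.1386 -0.0075  2.9695] [562.4 236.8 145.1]
along y -15 [28, 33, 30, 28, 28, 25, 19, 12, 77, 130, 163, 165, 165, 162, 162, 173, 195, 206, 210, 210, 208, 208, 208, 208, 208, 208, 207, 207, 208, 207, 207, 208, 215, 234, 249, 227, 236, 253, 252, 234, 211, 201, 205, 213, 213, 213, 213, 215, 216, 216, 218, 218, 217, 217, 215, 212, 207, 206, 206, 211]
along y 15 [32, 29, 29, 29, 27, 23, 18, 12, 72, 128, 164, 165, 164, 162, 162, 173, 194, 199, 221, 254, 254, 254, 254, 254, 254, 254, 254, 254, 254, 254, 254, 254, 254, 254, 251, 228, 234, 249, 229, 212, 201, 211, 215, 214, 214, 214, 214, 215, 216, 217, 219, 219, 217, 217, 214, 209, 209, 211, 214, 214]
across x -60 [31, 32, 30, 29, 29, 24, 24, 27, 26, 16, 10, 112, 173, 202, 208, 210, 208, 207, 206, 206, 207, 207, 207, 207, 207, 207, 207, 207, 208, 209, 204, 191, 172, 159, 164, 165, 165, 164, 161, 166, 199, 210] | [217, 218, 219, 219, 218, 215, 211, 213, 222, 244, 252, 255, 254, 254, 254, 254, 254, 254, 254, 254, 254, 254, 254, 254, 254, 255, 255, 243, 189, 75, 41, 28, 36, 36, 35, 36, 36, 36,
[... 158 characters left out ...]
, 190, 204, 209, 210, 210, 193, 158, 160, 164, 163, 164, 164, 163, 162, 161] | [216, 220, 219, 217, 217, 215, 213, 211, 209, 208, 230, 234, 215, 228, 244, 251, 254, 254, 254, 254, 254, 254, 254, 254, 254, 254, 254, 254, 254, 254, 255, 255, 234, 192, 72, 23, 30, 35, 38, 36, 36, 36]
across x 0 [26, 25, 23, 21, 24, 43, 99, 180, 203, 214, 210, 207, 205, 207, 207, 207, 207, 207, 207, 207, 207, 206, 206, 208, 207, 206, 184, 179, 204, 210, 209, 211, 202, 179, 168, 162, 163, 163, 162, 161, 160, 160] | [164, 165, 164, 163, 162, 161, 160, 157, 159, 162, 173, 186, 200, 194, 189, 202, 207, 207, 206, 206, 205, 211, 220, 220, 221, 224, 235, 247, 251, 254, 254, 254, 223, 89, 31, 29, 31, 33, 36, 37, 38, 38]
```

Emit:
drive_tool --motion '[{"fingers": 0,"linear": [-0.02,0,0.01],"twist": 0},{"fingers": 0,"linear": [-0.025,0,0.025],"twist": 0},{"fingers": 0,"linear": [-0.025,0,0.025],"twist": 0},{"fingers": 0,"linear": [-0.025,0,0.025],"twist": 0},{"fingers": 0,"linear": [-0.017,0,0.015],"twist": 0}]'

```text
clock: 17.48
eef_pos: [672.6, 216.5, 40.1]
tool_rot: [3.141, -0.01, 2.968]
force: [-0.5, -0.4, 0.0]
width: 11.9
gripper_force: 0.0
```

Emit:
drive_tool --motion '[{"fingers": 0,"linear": [0,0,0.008],"twist": 0},{"fingers": 0,"linear": [0,0,0],"twist": 0},{"fingers": 0,"linear": [0,0,0],"twist": 0},{"fingers": 0,"linear": [0,0,0],"twist": 0}]'

```text
clock: 17.82
eef_pos: [672.1, 218.5, 37.2]
tool_rot: [3.138, -0.007, 2.97]
force: [-0.3, 0.2, -0.6]
width: -0.0
gripper_force: 0.0
```

Emit:
drive_tool --motion '[{"fingers": 0,"linear": [0,0,0.006],"twist": 0},{"fingers": 0,"linear": [0,0,0.004],"twist": 0},{"fingers": 0,"linear": [0,0,0.002],"twist": 0},{"fingers": 0,"linear": [0,0,0],"twist": 0},{"fingers": 0,"linear": [0,0,0],"twist": 0}]'

```text
clock: 18.23
eef_pos: [672.5, 218.1, 24.6]
tool_rot: [3.139, -0.007, 2.97]
force: [0.3, 0.2, 0.2]
width: -0.2
gripper_force: 0.0
```

Emit:
drive_tool --motion '[{"fingers": 0,"linear": [0,0,0.001],"twist": 0},{"fingers": 0,"linear": [0,0,0.001],"twist": 0},{"fingers": 0,"linear": [0,0,0],"twist": 0},{"fingers": 0,"linear": [0,0,0],"twist": 0}]'

```text
clock: 18.57
eef_pos: [672.6, 217.9, 22.5]
tool_rot: [3.139, -0.007, 2.969]
force: [0.4, -0.7, -0.2]
width: -0.3
gripper_force: 0.0
```

Emit:
drive_tool --motion '[{"fingers": 0,"linear": [0,0,0.0005],"twist": 0},{"fingers": 0,"linear": [0,0,0.0005],"twist": 0},{"fingers": 0,"linear": [0,0,0],"twist": 0},{"fingers": 0,"linear": [0,0,0],"twist": 0}]'

```text
clock: 18.9
eef_pos: [672.6, 217.9, 21.4]
tool_rot: [3.139, -0.007, 2.969]
force: [-0.2, -0.3, 0.3]
width: -0.1
gripper_force: 0.0
```

Emit:
drive_tool --motion '[{"fingers": 0,"linear": [0,0,0.0004],"twist": 0},{"fingers": 0,"linear": [0,0,0],"twist": 0}]'

```text
clock: 19.07
eef_pos: [672.7, 217.9, 21.3]
tool_rot: [3.139, -0.007, 2.969]
force: [-0.9, 0.0, 1.6]
width: 0.2
gripper_force: 0.4
```

Emit:
drive_tool --motion '[{"fingers": 0,"linear": [0,0,-0.006],"twist": 0},{"fingers": 0,"linear": [0.02,0,-0.006],"twist": 0},{"fingers": 0,"linear": [0.03,0,0],"twist": 0},{"fingers": 0,"linear": [0.03,0,0],"twist": 0},{"fingers": 0,"linear": [0.02,0,0],"twist": 0}]'

```text
clock: 19.48
eef_pos: [571.2, 235.9, 34.0]
tool_rot: [3.138, -0.009, 2.97]
force: [-0.8, -0.1, 0.4]
width: 0.1
gripper_force: 0.0
```

Emit:
drive_tool --motion '[{"fingers": 0,"linear": [0,0,0],"twist": 0},{"fingers": 0,"linear": [0,0,0.003],"twist": 0},{"fingers": 0,"linear": [0,0,0.003],"twist": 0},{"fingers": 0,"linear": [0,0,0],"twist": 0},{"fingers": 0,"linear": [0,0,0],"twist": 0}]'

```text
clock: 19.9
eef_pos: [575.2, 234.3, 27.6]
tool_rot: [3.139, -0.006, 2.969]
force: [-0.0, -0.2, 0.1]
width: -0.1
gripper_force: 0.0
```

Emit:
drive_tool --motion '[{"fingers": 0,"linear": [0,0,0.002],"twist": 0},{"fingers": 0,"linear": [0,0,0.0015],"twist": 0},{"fingers": 0,"linear": [0,0,0.001],"twist": 0},{"fingers": 0,"linear": [0,0,0],"twist": 0},{"fingers": 0,"linear": [0,0,0],"twist": 0}]'

```text
clock: 20.32
eef_pos: [574.1, 235.0, 23.2]
tool_rot: [3.139, -0.007, 2.969]
force: [-0.1, 0.2, -0.6]
width: -0.1
gripper_force: 0.0
```

Emit:
drive_tool --motion '[{"fingers": 0,"linear": [0,0,0.0005],"twist": 0},{"fingers": 0,"linear": [0,0,0.0005],"twist": 0},{"fingers": 0,"linear": [0,0,0],"twist": 0}]'

```text
clock: 20.57
eef_pos: [574.1, 235.1, 22.3]
tool_rot: [3.139, -0.007, 2.97]
force: [-0.3, -0.5, -0.1]
width: -0.2
gripper_force: 0.0
```

Emit:
drive_tool --motion '[{"fingers": 0,"linear": [0,0,0.0005],"twist": 0},{"fingers": 0,"linear": [0,0,0],"twist": 0}]'

```text
clock: 20.73
eef_pos: [574.1, 235.1, 21.7]
tool_rot: [3.139, -0.007, 2.969]
force: [0.5, -0.4, -0.3]
width: 0.2
gripper_force: 0.0
```

Emit:
drive_tool --motion '[{"fingers": 0,"linear": [0,0,-0.01],"twist": 0},{"fingers": 0,"linear": [0,0,-0.03],"twist": 0},{"fingers": 0,"linear": [0,0,-0.03],"twist": 0},{"fingers": 0,"linear": [0,0,-0.03],"twist": 0},{"fingers": 0,"linear": [0,0,-0.02],"twist": 0}]'

```text
clock: 21.15
eef_pos: [576.0, 234.3, 145.4]
tool_rot: [3.138, -0.003, 2.969]
force: [0.7, 0.6, 0.5]
width: 0.2
gripper_force: 0.0
```

Emit:
drive_tool --motion '[{"fingers": 0,"linear": [0,0,0],"twist": 0},{"fingers": 0,"linear": [0,0,0],"twist": 0},{"fingers": 0,"linear": [0,0,0],"twist": 0}]'

```text
clock: 21.4
eef_pos: [574.2, 234.8, 141.6]
tool_rot: [3.139, -0.008, 2.97]
force: [-0.6, 0.6, -0.3]
width: -0.2
gripper_force: 0.0
```

```bash
python3 -c "
from h import *
q();print(ctrl.finish_job())"
```

```text
[-0.867  0.827  0.777  1.698 -0.709  0.927  1.597] [ 3.1387 -0.0076  2.9696] [574.2 234.8 141.6]
the job is handed in; nothing more can be done
None
```

The grate lies let go in the drip tray, pinched end at the cut-away end, and I handed the job in at about 21 s; a light fingertip check put the far end flush and the near end no more than about 0.7 mm above its ledge, but no verdict came back.

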